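Strike the sound corner: kit away, drawer home, power off

TASK

The show is over: put the belt packs that are out on the desk flat on the floor of the wide bay of the open kit drawer, none on top of another, and the microphone capsules in its narrow bay, then push the drawer home, without slamming it, until it seats in its catch. Also switch off the power bank by drawing a fingertip along its row of toggles once, from the far end to the near end, without lifting off part way. Leave the ear cushion, the brass adapter and the headset cradle with its gate alone.

Things in the scene. Friction and masses are not known exactly. Their poses are not given: they have to be found in the camera images.
- pack1_mid (a point): a grey plastic wireless belt pack, 76 long (its x axis) x 46 wide (y) x 20 mm thick (z, up as it lies flat), with a black rubber aerial stub (8 mm diameter) sticking out 12 mm at its +x end and a dark display on top; about 0.12 kg. The point is the centre of the pack's box, 10 mm above what it lies on. Starts flat on the desk. May be absent
- pack2_mid (a point): a grey plastic wireless belt pack, 76 long (its x axis) x 46 wide (y) x 20 mm thick (z, up as it lies flat), with a black rubber aerial stub (8 mm diameter) sticking out 12 mm at its +x end and a dark display on top; about 0.12 kg. The point is the centre of the pack's box, 10 mm above what it lies on. Starts flat on the desk. May be absent
- pack3_mid (a point): a grey plastic wireless belt pack, 76 long (its x axis) x 46 wide (y) x 20 mm thick (z, up as it lies flat), with a black rubber aerial stub (8 mm diameter) sticking out 12 mm at its +x end and a dark display on top; about 0.12 kg. The point is the centre of the pack's box, 10 mm above what it lies on. Starts flat on the desk. May be absent
- pack4_mid (a point): a grey plastic wireless belt pack, 76 long (its x axis) x 46 wide (y) x 20 mm thick (z, up as it lies flat), with a black rubber aerial stub (8 mm diameter) sticking out 12 mm at its +x end and a dark display on top; about 0.12 kg. The point is the centre of the pack's box, 10 mm above what it lies on. Starts flat on the desk. May be absent
- cap1_mid (a point): a silver microphone capsule, a squat round metal head 40 mm in diameter and 40 mm tall with a slightly narrower collar (34 mm) in its lowest 10 mm and a domed top, 0.09 kg; the point is its centre, 20 mm above its foot. Stands upright on the desk at the start. May be absent
- cap2_mid (a point): a silver microphone capsule, a squat round metal head 40 mm in diameter and 40 mm tall with a slightly narrower collar (34 mm) in its lowest 10 mm and a domed top, 0.09 kg; the point is its centre, 20 mm above its foot. Stands upright on the desk at the start. May be absent
- kit_drawer (a joint): how far the kit drawer is pulled out of its unit, m: 0 = home (seated), up to 0.245; starts open by 0.225 to 0.245. It slides with 2 N friction plus 3 N per m/s; a spring roller catch resists from 10 to 4 mm before home (10 to 15 N of push in all), then draws the drawer in over the last few mm and holds it
- drawer_lip (a point): centre of the outer edge of the drawer's pull lip, 72.5 mm above the desk; moves with the drawer. x points into the unit (the way the drawer closes), y left, z up. The lip (120 wide, 10 deep, 6 mm thick) stands out at the top of the plain front (284 mm wide, 7 to 76 mm above the desk). The fixed steel unit, 284 wide x 250 deep x 78 mm high, begins 21 mm behind the lip's edge when home
- wide_bay (a point): centre of the floor of the drawer's wide left-hand bay (for belt packs), 200 mm deep along x (x points into the unit) x 192 mm wide along y; moves with the drawer. The floor is 14 mm above the desk; above the floor the walls (4 mm thick) rise 46 mm, the front 61.5 mm, the partition to the right bay (4 mm thick) 30 mm. At the start the bay lies wholly in front of the unit
- narrow_bay (a point): centre of the floor of the drawer's narrow, right-hand bay (for the microphone capsules): 200 mm deep along x x 64 mm wide along y, same floor, walls and axes as the wide bay
- bank_top (a point): centre of the top plate of the power bank, a grey metal box 172 long x 72 wide x 50 mm high fixed on the desk at the right; 50 mm above the desk. x runs along the row of four toggles from the end nearest the robot to the far end; y across, z up. The toggles' pivots lie on the middle line at x = +54 (sw1), +18 (sw2), -18 (sw3), -54 mm (sw4), 2 mm below the plate's top
- sw1 (a joint): angle of bat toggle 1 of the bank, counted from the far end, rad: 0 = on (leaning 0.3 rad to the far end, tip 28 mm above the plate), 1.25 = off (thrown 0.95 rad past upright to the near end, tip 18 mm above it). Bat radius 4.5 mm; snaps over past upright, 0.3 rad, under 1.5 to 3 N at the tip. A finger drawn from far to near end, its tip 19 to 26 mm above the plate, throws each and passes over it
- sw2 (a joint): angle of bat toggle 2 of the bank, counted from the far end, rad: 0 = on (leaning 0.3 rad to the far end, tip 28 mm above the plate), 1.25 = off (thrown 0.95 rad past upright to the near end, tip 18 mm above it). Bat radius 4.5 mm; snaps over past upright, 0.3 rad, under 1.5 to 3 N at the tip. A finger drawn from far to near end, its tip 19 to 26 mm above the plate, throws each and passes over it
- sw3 (a joint): angle of bat toggle 3 of the bank, counted from the far end, rad: 0 = on (leaning 0.3 rad to the far end, tip 28 mm above the plate), 1.25 = off (thrown 0.95 rad past upright to the near end, tip 18 mm above it). Bat radius 4.5 mm; snaps over past upright, 0.3 rad, under 1.5 to 3 N at the tip. A finger drawn from far to near end, its tip 19 to 26 mm above the plate, throws each and passes over it
- sw4 (a joint): angle of bat toggle 4 of the bank, counted from the far end, rad: 0 = on (leaning 0.3 rad to the far end, tip 28 mm above the plate), 1.25 = off (thrown 0.95 rad past upright to the near end, tip 18 mm above it). Bat radius 4.5 mm; snaps over past upright, 0.3 rad, under 1.5 to 3 N at the tip. A finger drawn from far to near end, its tip 19 to 26 mm above the plate, throws each and passes over it
- cushion: bystander: a black rubber ear cushion ring, 72 mm across and 18 mm high, lying on the desk; the point is the centre of its underside
- adapter: bystander: a brass jack adapter about 45 mm long and 14 mm thick lying on the desk beyond the power bank; the point is the centre of its underside
- gate_edge (a point): bystander: free edge of the small swinging wooden gate (104 mm wide, 70 mm high) at the front of the fenced wooden headset cradle (170 x 190 mm, 170 mm high, fixed, reaching back from the gate), standing ajar; 51 mm above the desk

How it is judged:
By the outcome, as a careful person would: the job done as asked, in the order asked, and still so for the second after the job is handed in, with the robot touching nothing.
Of pack1, pack2, pack3, pack4, cap1, cap2 only 4 to 6 are there at a start; the rules pass over those that are not, and their reading is None.
At some moment in a run one of pack1, pack2, pack3, pack4 may be knocked a few centimetres aside while the robot is not near it.
Once in a run the grip may slacken for a moment while it holds something.
It also fails if it takes over 210 s, if anything falls off the work surface, if the arm or the gripper's body presses on something with over 40 N, if the wrist force passes 120 N, or if a joint passes its speed limit or range.

ROBOT

A 7-joint arm with a two-finger parallel gripper is mounted at the origin on the work surface. World frame = base frame: x ahead of the robot, y to its left, z up, the work surface at z = 0. Lengths are in m, angles in rad, forces in N, time in s.
With the tool pointing down it reaches from about 0.4 to 0.875 m from the base axis. Payload 19.3 kg.
Tool frame: the origin (TCP) lies midway between the tips of the shut fingers; the grasp point (between the pads) lies 19 mm behind it; z points along the fingers, y is the line along which they close (so a half turn about z gives the same grasp; the last joint's range is limited). The gripper opens to 85 mm and grips with 20 to 120 N. Pads are 22 mm wide; open, the fingers measure 114 mm over their backs; the gripper's body (76 mm by 85 mm) begins 54 mm behind the grasp point. The pads swing forward as they close: fully open they stand 13 mm farther back than shut.
Start: joints at [1.133, 0.521, -0.036, 1.599, 0.021, 1.021, -0.113], TCP at [0.225, -0.583, 0.231] pointing down, gripper open.
Joint ranges: [-2.91, 2.91], [-0.3, 2.13], [-1.5, 1.42], [0.17, 2.43], [-1.26, 4.41], [0.16, 1.93], [-2.52, 2.52]. Speed limits (rad/s): [1.89, 1.89, 2.39, 2.39, 3.01, 3.01, 3.01].

INTERFACE

Orientations are given as [roll, pitch, yaw] about the fixed x, y, z axes, in that order (R = Rz(yaw) Ry(pitch) Rx(roll)).
In Python, from plant import arm gives the robot as it stands.
- The arm moves only by the tool play_rows, never from a script. Its argument "rows" is a list that holds one entry, the list of rows, each a list of 5 numbers: the shift along the world's x, y, z in mm, then the turn about the world's z in degrees, then the opening, from 0 (shut) to 1 (fully open). In form: [[[x, y, z, twist, fingers], ...]]. A call has exactly 10 rows; each row is the pose to reach, as a shift and turn from the pose commanded when the call began; what a row does not reach only later rows make up. A row lasts 1/10 s, in which the tool goes at most 50 mm and 8.59 degrees, less where a joint would pass 70% of its speed; a pose out of reach is approached as far as the arm can. A call with a gripper value outside its range is refused whole. The fingers move at their own pace and stop on an object; "newtons" is the grip in N (left out, the last holds). Time passes only in rows, so rows that repeat a pose let the fingers close, or fill a call up. It gives the time, the measured TCP pose, the force, the opening and the grip force at its end, in the units of the state.
- arm.read_state(): the state, without advancing time (a new reading comes with each control period).
- arm.capture(name): name is "side" or "top" or "wrist"; returns a dict with "color" (384x512x3 uint8, blue, green, red), "z_map" (384x512 float32, m along the optical axis (not along the pixel's ray), 0 where there is no reading), "fx", "fy", "cx", "cy" (pixels), "k1" (the pictures are not rectified: a ray, as slopes to the right and down, at radius r is drawn at 1 + k1 r^2 times it, then the intrinsics apply), "cam_to_world" (4x4, takes a point from camera to world coordinates). Camera axes: x right, y up, looking along -z (the intrinsics and any distortion apply to the point x, -y, -z); pixel columns grow to the right and rows downward; lengths in m; the calibration is good to about 2 mm. A picture is of the moment at which its call begins.
- arm.hand_in(): hands the job in; it is judged then, once.
Trained networks look in a picture, given as the dict that the camera call returned (one of the last four; its "shot" number tells which), for a name from the list of things; names that differ only in an ending like _2 or _b are one class to them, and where a whole thing is asked for, a point or a joint stands for the part that bears it (a point fixed in the world has none). Each returns a list of dicts, best first, with "confidence" (0 to 1); they miss things now and then, are a little off and sometimes report something else, mostly with a low value. They report only what shows in the picture. A call takes as long as a camera call.
- arm.boxes_of(target, picture): "bbox" ([left, top, right, bottom] in pixels, round what is visible of it).
- arm.tip_of(target, picture): "uv" ([column, row] in pixels: a listed point, or the origin of a listed thing).
The state is a dict: "time_s": time; "joint_pos": joint angles; "joint_velocities": joint speeds; "tau": joint torques, N m; "position": TCP position; "ee_rot": TCP orientation; "force": force on the tool from outside, world axes, zero at the start; "wrist_torque": the same for the moment, N m; "grip_width": finger opening in m; "grip_force": force on a finger pad.
Only numpy, scipy, OpenCV 4.12 (cv2) and the standard library are available. Lean on these libraries where they do the work, as an engineer would, in place of code of your own. Each camera call takes 0.05 s, during which the arm holds its last target. There are 200 camera calls.

## Working session

There is one attempt and no reset: what is moved stays moved. The work goes in short steps, Python scripts to look and compute and a tool call to move; the robot and the scene stay as the last step left them, time stands still between calls to the robot, and variables do not carry over. Pictures are saved under pics/ and viewed, at most 14 in all, crops included, and the job is handed in when it is done.

Besides the shell and the picture viewer there is one more tool, called after ">>>" by a JSON object that holds its "api" and its "payload", one argument or row to a line. play_rows: Moves the arm, as the interface text tells. Its arguments: {"type":"object","properties":{"rows":{"type":"array"},"newtons":{"type":"number"}},"required":["rows"]}

```bash
ls; mkdir -p pics; cat > h.py <<'E'
import numpy as np, cv2
from plant import arm
def ray(p,uv):
    K=np.array([[p["fx"],0,p["cx"]],[0,p["fy"],p["cy"]],[0,0,1]],float)
    x,y=(uv[0]-p["cx"])/p["fx"],(uv[1]-p["cy"])/p["fy"]
    a,b=x,y
    for _ in range(20):
        s=1+p["k1"]*(a*a+b*b); a,b=x/s,y/s
    return a,b
def onplane(p,uv,z):
    a,b=ray(p,uv);T=np.array(p["cam_to_world"])
    d=T[:3,:3]@np.array([a,-b,-1.]);o=T[:3,3]
    return o+d*(z-o[2])/d[2]
def cloud(p):
    h,w=p["z_map"].shape
    u,v=np.meshgrid(np.arange(w),np.arange(h))
    x,y=(u-p["cx"])/p["fx"],(v-p["cy"])/p["fy"];a,b=x,y
    for _ in range(10):
        s=1+p["k1"]*(a*a+b*b);a,b=x/s,y/s
    d=p["z_map"];T=np.array(p["cam_to_world"])
    P=np.stack([a*d,-b*d,-d],-1)@T[:3,:3].T+T[:3,3]
    P[d==0]=np.nan
    return P
E
cat > a.py <<'E'
from h import *
print({k:np.round(v,3).tolist() for k,v in arm.read_state().items()})
for n in("top","side"):
    p=arm.capture(n);cv2.imwrite(f"pics/{n}0.png",p["color"])
    C=cloud(p)
    for t in ["pack1_mid","cap1_mid","drawer_lip","wide_bay","narrow_bay","bank_top","sw1","cushion","adapter","gate_edge"]:
        z={"pack1_mid":.01,"cap1_mid":.02,"drawer_lip":.0725,"wide_bay":.014,"narrow_bay":.014,"bank_top":.05,"gate_edge":.051}.get(t,0)
        for r in arm.tip_of(t,p)[:6]:
            uv=r["uv"];print(n,t,round(r["confidence"],2),np.round(uv).tolist(),onplane(p,uv,z)[:2].round(3),C[int(uv[1]),int(uv[0])].round(3))
E
python3 a.py
```

```text
pics
{'time_s': 0.0, 'joint_pos': [1.133, 0.522, -0.036, 1.6, 0.021, 1.021, -0.113], 'joint_velocities': [0.001, -0.001, 0.0, -0.002, 0.002, -0.001, 0.001], 'tau': [-0.0, -92.713, 1.98, -36.993, 0.018, 0.009, -0.0], 'position': [0.225, -0.583, 0.231], 'ee_rot': [-3.14, 0.0, 0.368], 'force': [0.015, 0.297, -0.066], 'wrist_torque': [0.038, -0.016, 0.012], 'grip_force': 0.0, 'grip_width': 0.085}
top pack1_mid 0.78 [146.0, 224.0] [0.473 0.28 ] [0.474 0.278 0.023]
top cap1_mid 0.48 [274.0, 224.0] [ 0.479 -0.136] [ 0.479 -0.133  0.075]
top drawer_lip 0.61 [272.0, 226.0] [ 0.474 -0.127] [ 0.475 -0.127  0.073]
top wide_bay 0.83 [262.0, 188.0] [ 0.598 -0.097] [ 0.6   -0.096  0.016]
top narrow_bay 0.87 [302.0, 185.0] [ 0.608 -0.226] [ 0.609 -0.223  0.015]
top bank_top 0.9 [360.0, 222.0] [ 0.488 -0.407] [ 0.489 -0.403  0.054]Traceback (most recent call last):
  File "a.py", line 8, in <module>
    for r in arm.tip_of(t,p)[:6]:
             ~~~~~~~~~~^^^^^
ValueError: it knows: adapter, bank_top, cap1_mid, cap2_mid, cushion, drawer_lip, gate_edge, narrow_bay, pack1_mid, pack2_mid, pack3_mid, pack4_mid, wide_bay
```

```bash
sed -i 's/"sw1",/"pack2_mid","pack3_mid","pack4_mid","cap2_mid",/; s/.get(t,0)/.get(t.replace("2","1").replace("3","1").replace("4","1"),0)/' a.py; python3 a.py | tail -n +2
```

```text
top pack1_mid 0.56 [144.0, 223.0] [0.478 0.289] [0.48  0.29  0.012]
top drawer_lip 0.71 [274.0, 226.0] [ 0.472 -0.134] [ 0.472 -0.133  0.07 ]
top drawer_lip 0.29 [298.0, 188.0] [ 0.593 -0.209] [ 0.602 -0.214  0.016]
top wide_bay 0.6 [262.0, 188.0] [ 0.598 -0.095] [ 0.599 -0.092  0.022]
top narrow_bay 0.91 [301.0, 187.0] [ 0.603 -0.224] [ 0.606 -0.224  0.01 ]
top bank_top 0.6 [361.0, 228.0] [ 0.472 -0.409] [ 0.474 -0.406  0.055]
top pack2_mid 0.75 [108.0, 234.0] [0.438 0.402] [0.44  0.399 0.022]
top pack2_mid 0.19 [182.0, 147.0] [0.729 0.17 ] [0.727 0.168 0.026]
top pack3_mid 0.6 [174.0, 232.0] [0.451 0.187] [0.453 0.187 0.022]
top cap2_mid 0.48 [180.0, 196.0] [0.565 0.171] [0.564 0.168 0.043]
top cushion 0.72 [185.0, 145.0] [0.74  0.162] [ 0.743  0.163 -0.003]
top adapter 0.52 [342.0, 163.0] [ 0.687 -0.361] [ 0.689 -0.361  0.002]
top gate_edge 0.59 [138.0, 139.0] [0.745 0.308] [0.754 0.32  0.013]
side pack1_mid 0.73 [265.0, 318.0] [0.466 0.287] [0.466 0.29  0.02 ]
side drawer_lip 0.62 [321.0, 180.0] [ 0.477 -0.142] [ 0.477 -0.14   0.076]
side wide_bay 0.59 [279.0, 196.0] [ 0.582 -0.079] [ 0.585 -0.079  0.015]
side bank_top 0.91 [345.0, 140.0] [ 0.467 -0.389] [ 0.468 -0.389  0.051]
side pack2_mid 0.62 [255.0, 369.0] [0.439 0.396] [0.439 0.401 0.022]
side pack3_mid 0.72 [345.0, 140.0] [ 0.477 -0.449] [ 0.473 -0.396  0.049]
side pack3_mid 0.71 [289.0, 282.0] [0.448 0.178] [0.448 0.182 0.017]
side cap2_mid 0.81 [252.0, 256.0] [0.562 0.152] [0.56  0.161 0.036]
side cushion 0.95 [187.0, 242.0] [0.747 0.173] [0.749 0.174 0.   ]
side cushion 0.61 [277.0, 196.0] [ 0.593 -0.092] [ 0.59  -0.076  0.016]
side adapter 0.71 [254.0, 371.0] [0.44  0.397] [0.438 0.403 0.018]
side adapter 0.71 [325.0, 180.0] [ 0.481 -0.223] [ 0.483 -0.223 -0.001]
side adapter 0.36 [277.0, 144.0] [ 0.694 -0.336] [ 0.693 -0.334  0.003]
side gate_edge 0.95 [162.0, 269.0] [0.73  0.296] [0.75  0.279 0.018]
```

View pics/top0.png

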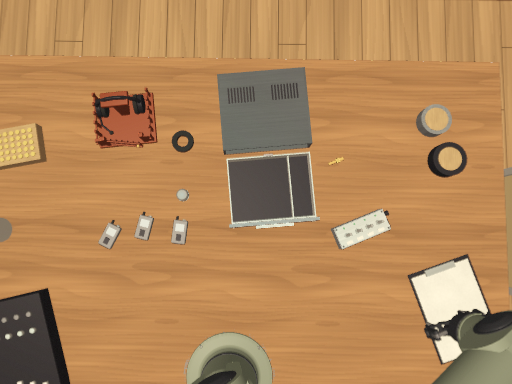

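View pics/side0.png

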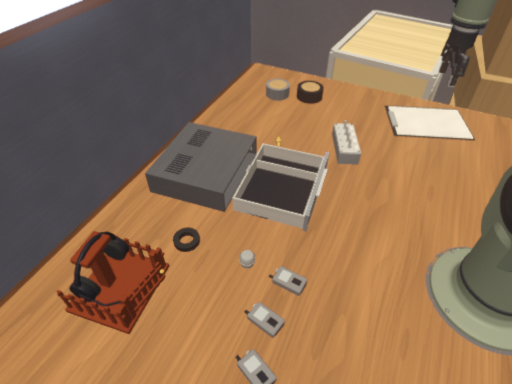

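```bash
cat > b.py <<'E'
from h import *
p=arm.capture("top");C=cloud(p)
def seg(c,r,z0,z1):
    m=(np.hypot(C[...,0]-c[0],C[...,1]-c[1])<r)&(C[...,2]>z0)&(C[...,2]<z1)
    q=C[m]; R=cv2.minAreaRect((q[:,:2]*1000).astype(np.float32)); return len(q),np.round(R[0]),np.round(R[1]),round(R[2],1),np.median(q[:,2]).round(3)
print(cv2.minAreaRect.__name__)
for n,c,r,a,b in [("p1",(.473,.283),.05,.012,.04),("p2",(.439,.4),.05,.012,.04),("p3",(.45,.183),.05,.012,.04),("cap",(.563,.163),.04,.012,.06),("bank",(.47,-.4),.12,.042,.058),("unit",(.86,-.09),.24,.07,.09),("cush",(.745,.17),.06,.008,.03),("adap",(.69,-.348),.04,.008,.03)]:
    print(n,*seg(c,r,a,b))
for n in ["pack1_mid","cap1_mid","drawer_lip"]: print(n,[(round(b["confidence"],2),np.round(b["bbox"]).tolist()) for b in arm.boxes_of(n,p)])
s=cv2.resize(p["color"][130:260,90:400],None,fx=2.55,fy=2.55,interpolation=cv2.INTER_CUBIC)
cv2.imwrite("pics/topc.png",s)
E
python3 b.py
```

```text
minAreaRect
p1 344 [468. 286.] [47. 86.] 76.9 0.021
p2 358 [439. 394.] [48. 89.] 63.0 0.021
p3 352 [454. 171.] [47. 85.] 83.3 0.02
cap 126 [570. 163.] [37. 40.] 7.9 0.036
bank 1139 [ 469. -412.] [ 72. 172.] 23.1 0.05
unit 6773 [836. -98.] [275. 285.] 5.7 0.078
cush 285 [747. 164.] [84. 97.] 22.9 0.018
adap 51 [ 691. -339.] [49. 37.] 79.7 0.012
pack1_mid [(0.92, [136.0, 210.0, 155.0, 242.0])]
cap1_mid []
drawer_lip [(0.76, [226.0, 151.0, 321.0, 228.0])]
```

View pics/topc.png

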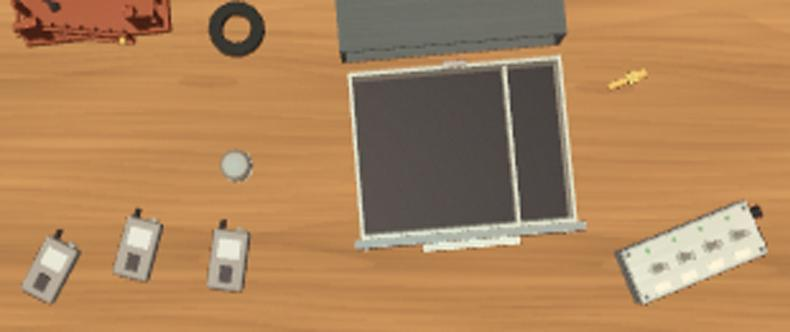

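>>> {"api": "play_rows", "payload": {
  "rows": [
    [[25, 30, 0, 0, 1], [60, 75, 0, 0, 1], [90, 110, 0, 0, 1], [125, 150, 0, 0, 1], [155, 190, 0, 0, 1], [190, 230, 0, 0, 1], [220, 265, 0, 0, 1], [250, 300, 0, 0, 1], [275, 333, 0, 0, 1], [275, 333, 0, 0, 1]]
  ]
}}

```text
time_s: 2.95
position: [0.5033, -0.2445, 0.2313]
ee_rot: [-3.14, -0.002, 0.375]
force: [-0.5, -0.8, -0.4]
grip_width: 0.0852
grip_force: 0.0
```

>>> {"api": "play_rows", "payload": {
  "rows": [
    [[0, 40, 0, -3, 1], [0, 80, 0, -6, 1], [-10, 130, 0, -9, 1], [-20, 180, 0, -12, 1], [-30, 230, 0, -15, 1], [-40, 280, 0, -18, 1], [-50, 330, 0, -22, 1], [-50, 380, 0, -25, 1], [-46, 421, 0, -28, 1], [-46, 421, 0, -28, 1]]
  ]
}}

```text
time_s: 3.95
position: [0.4533, 0.1767, 0.2315]
ee_rot: [-3.139, -0.0, -0.116]
force: [1.4, -1.6, -0.1]
grip_width: 0.0853
grip_force: 0.0
```

```bash
cat > w.py <<'E'
from h import *
import sys
s=arm.read_state();print(round(s["time_s"],2),s["position"].round(4) if hasattr(s["position"],"round") else s["position"],np.degrees(s["ee_rot"]).round(1),s["grip_width"])
p=arm.capture("wrist");C=cloud(p);cv2.imwrite(f"pics/w{p['shot']}.png",p["color"]);print("shot",p["shot"],"cam",np.round(np.array(p["cam_to_world"])[:3,3],3))
lo,hi=[float(a) for a in sys.argv[1:3]] if len(sys.argv)>2 else (.012,.03)
m=((C[...,2]>lo)&(C[...,2]<hi)).astype(np.uint8)
n,L,st,ce=cv2.connectedComponentsWithStats(m)
for i in range(1,n):
    if st[i,4]<150: continue
    q=C[L==i];R=cv2.minAreaRect((q[:,:2]*1000).astype(np.float32))
    print(st[i].tolist(),np.round(R[0],1),np.round(R[1],1),round(R[2],1),np.nanmedian(q[:,2]).round(4))
E
python3 w.py
```

```text
3.95 [0.4533 0.1767 0.2315] [-179.9   -0.    -6.7] 0.08529730554061488
shot 5 cam [0.518 0.169 0.374]
[402, 0, 20, 141, 1195] [536.5   5.3] [138.5   9.9] 1.9 0.0209
[433, 0, 79, 121, 8422] [545.4 -60.2] [116.5  81.4] 2.5 0.0141
[137, 125, 44, 81, 2871] [469.8 284.4] [46.4 89.3] 76.6 0.02
[240, 126, 42, 78, 2828] [457.2 169.7] [45.8 88.1] 84.0 0.02
[43, 161, 53, 79, 2747] [442.3 392.6] [47.  87.1] 63.9 0.0199
```

>>> {"api": "play_rows", "payload": {
  "rows": [
    [[-2, -6, -25, 0, 1], [-2, -6, -50, 0, 1], [-2, -6, -75, 0, 1], [-2, -6, -100, 0, 1], [-2, -6, -125, 0, 1], [-2, -6, -140, 0, 1], [-2, -6, -150, 0, 1], [-2, -6, -150, 0, 1], [-2, -6, -150, 0, 1], [-2, -6, -150, 0, 1]]
  ]
}}

```text
time_s: 5.0
position: [0.4522, 0.1647, 0.0821]
ee_rot: [-3.141, -0.001, -0.121]
force: [0.6, -0.0, 0.5]
grip_width: 0.0857
grip_force: 0.0
```

```bash
python3 w.py
```

```text
5.0 [0.4522 0.1647 0.0821] [-1.8e+02 -1.0e-01 -6.9e+00] 0.08566335583689387
shot 6 cam [0.517 0.157 0.225]
[489, 0, 23, 163, 1931] [514.    3.7] [10.4 93.7] 89.7 0.0171
[203, 13, 67, 40, 387] [559.  161.3] [15.2 38.5] 1.9 0.0222
[37, 136, 76, 131, 8041] [470.8 283.7] [46.5 87.5] 76.6 0.0199
[211, 136, 70, 127, 7582] [457.8 169.7] [45.6 88.7] 84.1 0.02
```

>>> {"api": "play_rows", "payload": {
  "rows": [
    [[0, 5, -15, 1, 1], [0, 5, -30, 1, 1], [0, 5, -45, 1, 1], [0, 5, -60, 1, 1], [0, 5, -70, 1, 1], [0, 5, -77, 1, 1], [0, 5, -79, 1, 1], [0, 5, -79, 1, 0.5], [0, 5, -79, 1, 0.3], [0, 5, -79, 1, 0.3]]
  ],
  "newtons": 40
}}

```text
time_s: 6.05
position: [0.452, 0.1699, 0.0028]
ee_rot: [-3.141, -0.001, -0.104]
force: [-5.8, -3.1, 24.9]
grip_width: 0.0451
grip_force: 37.0
```

>>> {"api": "play_rows", "payload": {
  "rows": [
    [[0, 0, 0, 0, 0.2], [0, 0, 0, 0, 0.2], [0, 0, 0, 0, 0.2], [0, 0, 3, 0, 0.2], [0, 0, 10, 0, 0.2], [0, 0, 25, 0, 0.2], [0, 0, 45, 0, 0.2], [0, 0, 70, 0, 0.2], [0, 0, 100, 0, 0.2], [0, 0, 120, 0, 0.2]]
  ]
}}

```text
time_s: 7.05
position: [0.452, 0.1699, 0.1246]
ee_rot: [-3.141, -0.001, -0.104]
force: [0.1, -0.8, -1.0]
grip_width: 0.045
grip_force: 41.6
```

>>> {"api": "play_rows", "payload": {
  "rows": [
    [[10, -20, 10, 1, 0.2], [20, -45, 25, 2, 0.2], [30, -70, 40, 3, 0.2], [40, -95, 60, 4, 0.2], [55, -120, 75, 6, 0.2], [65, -145, 75, 8, 0.2], [75, -170, 75, 9, 0.2], [80, -190, 75, 10, 0.2], [80, -200, 75, 11, 0.2], [80, -200, 75, 11, 0.2]]
  ]
}}

```text
time_s: 8.05
position: [0.5315, -0.0318, 0.1977]
ee_rot: [3.141, 0.0, 0.087]
force: [0.2, 0.4, -1.7]
grip_width: 0.045
grip_force: 41.6
```

```bash
cat > d.py <<'E'
from h import *
s=arm.read_state();print(s["position"],np.degrees(s["ee_rot"]),s["grip_width"])
p=arm.capture("wrist");C=cloud(p);cv2.imwrite(f"pics/w{p['shot']}.png",p["color"])
for t in["drawer_lip","wide_bay","narrow_bay"]:
    for r in arm.tip_of(t,p):
        print(t,round(r["confidence"],2),np.round(r["uv"]),onplane(p,r["uv"],.0725 if "lip" in t else .014))
for lo,hi in((.008,.018),(.055,.066),(.068,.082)):
    m=((C[...,2]>lo)&(C[...,2]<hi)).astype(np.uint8)
    n,L,st,ce=cv2.connectedComponentsWithStats(m)
    for i in range(1,n):
        if st[i,4]<200: continue
        q=C[L==i];R=cv2.minAreaRect((q[:,:2]*1000).astype(np.float32))
        print(lo,st[i].tolist(),np.round(R[0],1),np.round(R[1],1),round(R[2],1),np.nanmedian(q[:,2]).round(4))
np.save("C.npy",C)
E
python3 d.py
```

```text
[ 0.53146074 -0.03175117  0.19770596] [1.79975076e+02 7.79730024e-04 4.95910089e+00] 0.04496113427658268
drawer_lip 0.62 [361. 265.] [ 0.46913822 -0.13476082  0.0725    ]
drawer_lip 0.23 [251. 259.] [ 0.46587662 -0.03445009  0.0725    ]
wide_bay 0.96 [319. 119.] [ 0.5929784  -0.09056121  0.014     ]
narrow_bay 0.89 [452. 118.] [ 0.6056872  -0.21944724  0.014     ]
0.008 [426, 0, 84, 217, 11086] [ 607.1 -229.7] [201.9  49.9] 5.9 0.0142
0.008 [216, 2, 216, 216, 38093] [593.3 -90. ] [201.6 193.6] 5.6 0.0141
0.055 [205, 0, 12, 173, 878] [607.9  10.5] [134.9   4.4] 5.6 0.06
0.055 [309, 159, 203, 81, 2263] [ 517.1 -174.8] [ 70.3 185. ] 14.1 0.06
0.068 [322, 238, 190, 27, 3456] [ 486.5 -181.9] [ 22.  168.8] 5.7 0.0754
```

>>> {"api": "play_rows", "payload": {
  "rows": [
    [[25, -3, 0, 0.6, 0.2], [55, -6, 0, 0.6, 0.2], [85, -9, 0, 0.6, 0.2], [102, -11, -15, 0.6, 0.2], [102, -11, -45, 0.6, 0.2], [102, -11, -80, 0.6, 0.2], [102, -11, -115, 0.6, 0.2], [102, -11, -138, 0.6, 0.2], [102, -11, -145, 0.6, 0.2], [102, -11, -145, 0.6, 0.2]]
  ]
}}

```text
time_s: 9.25
position: [0.6334, -0.0405, 0.0519]
ee_rot: [-3.141, 0.001, 0.1]
force: [0.1, 0.1, -0.5]
grip_width: 0.045
grip_force: 41.6
```

>>> {"api": "play_rows", "payload": {
  "rows": [
    [[0, 0, -10, 0, 0.2], [0, 0, -20, 0, 0.2], [0, 0, -28, 0, 0.2], [0, 0, -33, 0, 0.2], [0, 0, -35, 0, 0.2], [0, 0, -35, 0, 0.2], [0, 0, -35, 0, 0.5], [0, 0, -35, 0, 0.65], [0, 0, -35, 0, 0.68], [0, 0, -35, 0, 0.68]]
  ]
}}

```text
time_s: 10.25
position: [0.6338, -0.0412, 0.0174]
ee_rot: [-3.142, -0.0, 0.099]
force: [-0.5, 0.6, -1.3]
grip_width: 0.0583
grip_force: 0.0
```

>>> {"api": "play_rows", "payload": {
  "rows": [
    [[0, 0, 3, 0, 0.68], [0, 0, 15, 0, 0.68], [0, 0, 35, 0, 0.68], [0, 0, 60, 0, 0.8], [0, 0, 95, 0, 1], [0, 0, 130, 0, 1], [0, 0, 160, 0, 1], [-20, 0, 182, 0, 1], [-50, 0, 182, 0, 1], [-70, 0, 182, 0, 1]]
  ]
}}

```text
time_s: 11.25
position: [0.5624, -0.0413, 0.201]
ee_rot: [3.141, -0.002, 0.099]
force: [0.6, 0.1, 0.4]
grip_width: 0.0853
grip_force: 0.0
```

```bash
python3 w.py 0.016 0.042; python3 b.py
```

```text
11.25 [ 0.5624 -0.0413  0.201 ] [ 1.8e+02 -1.0e-01  5.7e+00] 0.08534050543399052
shot 8 cam [ 0.627 -0.035  0.344]
[405, 35, 103, 218, 4815] [ 606.6 -222.6] [201.5  64. ] 5.6 0.0299
[202, 36, 226, 217, 6426] [593.3 -90.1] [202.2 193.9] 5.6 0.0296
[237, 47, 52, 99, 4318] [639.2 -41.3] [88.3 47.8] 4.6 0.034
[25, 127, 51, 42, 1691] [572.3 159.7] [40. 39.] 21.2 0.0363
[495, 276, 17, 27, 346] [ 464.3 -326.9] [14.3 30.1] 74.9 0.0256
minAreaRect
p1 342 [468. 286.] [47. 86.] 75.9 0.02
p2 355 [437. 390.] [58. 88.] 63.6 0.02
p3 0 [0. 0.] [0. 0.] 0.0 nan
cap 125 [570. 163.] [36. 39.] 6.7 0.037
bank 1149 [ 469. -414.] [ 72. 174.] 23.0 0.05
unit 6769 [848. -97.] [254. 284.] 5.6 0.078
cush 287 [749. 166.] [100.  83.] 84.9 0.018
adap 46 [ 695. -337.] [40. 47.] 58.8 0.013
pack1_mid [(0.89, [133.0, 212.0, 157.0, 243.0])]
cap1_mid []
drawer_lip [(0.76, [231.0, 146.0, 322.0, 228.0])]
  return _methods._mean(a, axis=axis, dtype=dtype,
  ret = ret.dtype.type(ret / rcount)
```

>>> {"api": "play_rows", "payload": {
  "rows": [
    [[-10, 30, 0, -2, 1], [-22, 70, 0, -4, 1], [-36, 115, 0, -6, 1], [-50, 160, 0, -8, 1], [-62, 205, -10, -11, 1], [-76, 250, -40, -14, 1], [-90, 290, -70, -16, 1], [-97, 315, -100, -18, 1], [-99, 326, -120, -19, 1], [-99, 326, -120, -19, 1]]
  ]
}}

```text
time_s: 12.5
position: [0.4628, 0.2871, 0.0765]
ee_rot: [3.139, 0.003, -0.229]
force: [-0.3, -0.8, 0.1]
grip_width: 0.0855
grip_force: 0.0
```

```bash
python3 w.py
```

```text
12.5 [0.4628 0.2871 0.0765] [ 1.798e+02  1.000e-01 -1.310e+01] 0.08553586668687099
shot 10 cam [0.527 0.273 0.219]
[396, 0, 61, 21, 573] [556.6 169.5] [29.2  6.7] 62.0 0.0216
[220, 131, 72, 131, 8037] [471.3 284.3] [46.1 86.9] 76.9 0.02
[77, 208, 76, 82, 2780] [464.2 395.4] [39.6 63.8] 21.0 0.0197
```

>>> {"api": "play_rows", "payload": {
  "rows": [
    [[0, 1, -15, 0, 1], [0, 1, -30, 0, 1], [0, 1, -45, 0, 1], [0, 1, -60, 0, 1], [0, 1, -70, 0, 1], [0, 1, -74, 0, 1], [0, 1, -75, 0, 1], [0, 1, -75, 0, 0.5], [0, 1, -75, 0, 0.3], [0, 1, -75, 0, 0.3]]
  ]
}}

```text
time_s: 13.55
position: [0.4649, 0.286, 0.0048]
ee_rot: [-3.141, -0.0, -0.233]
force: [-6.2, -2.5, 21.7]
grip_width: 0.0451
grip_force: 37.4
```

>>> {"api": "play_rows", "payload": {
  "rows": [
    [[0, 0, 0, 0, 0.2], [0, 0, 0, 0, 0.2], [0, 0, 0, 0, 0.2], [0, 0, 3, 0, 0.2], [0, 0, 10, 0, 0.2], [0, 0, 25, 0, 0.2], [0, 0, 45, 0, 0.2], [0, 0, 75, 0, 0.2], [0, 0, 105, 0, 0.2], [0, 0, 120, 0, 0.2]]
  ]
}}

```text
time_s: 14.55
position: [0.4655, 0.2862, 0.1279]
ee_rot: [-3.139, -0.002, -0.233]
force: [0.8, -0.3, -1.3]
grip_width: 0.0452
grip_force: 41.6
```

```bash
python3 w.py
```

```text
14.55 [0.4655 0.2862 0.1279] [-1.799e+02 -1.000e-01 -1.330e+01] 0.045170635889720805
shot 11 cam [0.528 0.271 0.271]
[363, 0, 45, 44, 524] [563.6 172.2] [37.9 14.1] 37.5 0.0222
[108, 194, 64, 96, 4015] [443.3 392.6] [46.7 84.3] 62.3 0.02
```

>>> {"api": "play_rows", "payload": {
  "rows": [
    [[5, -20, 15, 1, 0.2], [20, -55, 30, 3, 0.2], [40, -95, 40, 5, 0.2], [60, -140, 40, 7, 0.2], [80, -185, 40, 9, 0.2], [100, -230, 40, 11, 0.2], [115, -270, 40, 13, 0.2], [135, -310, 40, 15, 0.2], [150, -345, 40, 17, 0.2], [160, -370, 40, 19, 0.2]]
  ]
}}

```text
time_s: 15.6
position: [0.6251, -0.0873, 0.1649]
ee_rot: [3.141, -0.0, 0.098]
force: [-0.3, 0.9, -1.2]
grip_width: 0.0449
grip_force: 41.5
```

>>> {"api": "play_rows", "payload": {
  "rows": [
    [[10, -25, 0, 0, 0.2], [17, -46, 0, 0, 0.2], [17, -46, 0, 0, 0.2], [17, -46, -20, 0, 0.2], [17, -46, -45, 0, 0.2], [17, -46, -70, 0, 0.2], [17, -46, -95, 0, 0.2], [17, -46, -115, 0, 0.2], [17, -46, -120, 0, 0.2], [17, -46, -120, 0, 0.2]]
  ]
}}

```text
time_s: 16.6
position: [0.6414, -0.1298, 0.0443]
ee_rot: [-3.141, 0.001, 0.099]
force: [0.1, -0.1, -1.4]
grip_width: 0.0449
grip_force: 41.5
```

>>> {"api": "play_rows", "payload": {
  "rows": [
    [[0, 0, -10, 0, 0.2], [0, 0, -18, 0, 0.2], [0, 0, -23, 0, 0.2], [0, 0, -25, 0, 0.2], [0, 0, -25, 0, 0.2], [0, 0, -25, 0, 0.2], [0, 0, -25, 0, 0.5], [0, 0, -25, 0, 0.65], [0, 0, -25, 0, 0.68], [0, 0, -25, 0, 0.68]]
  ]
}}

```text
time_s: 17.6
position: [0.6482, -0.135, 0.0269]
ee_rot: [3.135, -0.015, 0.096]
force: [-0.3, -17.8, 77.8]
grip_width: 0.0579
grip_force: 38.7
```

>>> {"api": "play_rows", "payload": {
  "rows": [
    [[0, 0, 3, 0, 0.68], [0, 0, 15, 0, 0.68], [0, 0, 35, 0, 0.68], [0, 0, 60, 0, 0.8], [0, 0, 95, 0, 1], [0, 0, 130, 0, 1], [0, 10, 160, 0, 1], [-10, 30, 180, 0, 1], [-25, 60, 180, 0, 1], [-40, 100, 180, 0, 1]]
  ]
}}

```text
time_s: 18.6
position: [0.6014, -0.0306, 0.2002]
ee_rot: [3.141, -0.002, 0.097]
force: [1.2, 0.9, 0.0]
grip_width: 0.085
grip_force: 0.0
```

```bash
python3 w.py 0.016 0.042; python3 b.py 2>/dev/null| head -4
```

```text
18.6 [ 0.6014 -0.0306  0.2002] [ 1.8e+02 -1.0e-01  5.5e+00] 0.0850032261769816
shot 12 cam [ 0.666 -0.024  0.343]
[12, 0, 77, 35, 1588] [729.8 165.8] [27.8 68.2] 5.6 0.0179
[211, 80, 219, 206, 9149] [596.8 -89.8] [202.  194.2] 5.7 0.0336
[410, 80, 98, 205, 4380] [ 610.1 -223.1] [201.8  62.3] 5.7 0.0299
[340, 88, 58, 94, 4237] [ 653.  -135.8] [88.  45.6] 5.5 0.034
[39, 168, 48, 41, 1533] [572.5 160.4] [39.7 39. ] 29.5 0.036
minAreaRect
p1 0 [0. 0.] [0. 0.] 0.0 nan
p2 356 [440. 395.] [48. 88.] 64.5 0.02
p3 0 [0. 0.] [0. 0.] 0.0 nan
```

View pics/w12.png

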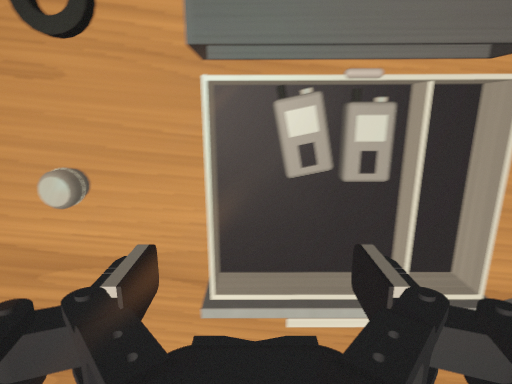

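```bash
python3 w.py 0.0318 0.037; python3 d.py
```

```text
18.85 [ 0.6019 -0.0304  0.1997] [180.   -0.    5.7] 0.08506902081655385
shot 14 cam [ 0.667 -0.024  0.342]
[400, 82, 28, 187, 503] [ 615.  -183.7] [183.5   2.5] 5.2 0.0344
[416, 82, 89, 202, 870] [ 607.1 -251.4] [ 49.3 206.8] 81.4 0.0344
[276, 91, 58, 87, 3708] [647.9 -74.5] [74.9 45.1] 17.2 0.0342
[345, 102, 53, 80, 3655] [ 647.7 -136.3] [74.8 45.1] 6.2 0.0341
[39, 171, 40, 37, 410] [573.3 158.6] [37.  33.9] 24.7 0.0349
[219, 280, 132, 4, 323] [494.9 -72.9] [  2.3 139.6] 5.8 0.0342
[ 0.60192493 -0.03091643  0.19946899] [ 1.79975785e+02 -2.23715650e-02  5.63300401e+00] 0.08535321584168355
drawer_lip 0.92 [347. 326.] [ 0.47427934 -0.13378279  0.0725    ]
drawer_lip 0.25 [ 66. 188.] [0.58707408 0.13015047 0.0725    ]
wide_bay 0.57 [312. 186.] [ 0.59643382 -0.09206403  0.014     ]
narrow_bay 0.96 [432. 186.] [ 0.60817177 -0.21685719  0.014     ]
0.008 [10, 0, 84, 37, 1055] [730.4 165.4] [29.9 70. ] 6.6 0.0171
0.008 [214, 83, 203, 192, 26192] [596.9 -89.7] [201.9 193.7] 5.6 0.0141
0.008 [410, 83, 79, 192, 9289] [ 610.8 -229.1] [201.4  50. ] 5.8 0.0142
0.055 [203, 68, 309, 236, 4786] [ 598.8 -113.2] [220.2 255.8] 3.5 0.0601
0.055 [440, 122, 72, 182, 1716] [ 590.7 -237.7] [170.9  47.6] 8.2 0.0595
0.068 [185, 0, 327, 46, 14394] [736.6 -90.1] [ 29.7 245.5] 5.7 0.078
0.068 [202, 303, 167, 25, 3070] [479.9 -71.9] [ 22.3 158.1] 5.7 0.0752
```

>>> {"api": "play_rows", "payload": {
  "rows": [
    [[-10, 30, 0, -2, 1], [-25, 70, 0, -5, 1], [-40, 115, 0, -8, 1], [-55, 160, 0, -11, 1], [-75, 205, 0, -15, 1], [-95, 250, 0, -19, 1], [-115, 295, 0, -23, 1], [-130, 335, 0, -26, 1], [-145, 375, 0, -29, 1], [-160, 410, 0, -32, 1]]
  ]
}}

```text
time_s: 20.1
position: [0.4612, 0.3286, 0.1952]
ee_rot: [3.133, 0.008, -0.414]
force: [0.0, 1.2, -2.1]
grip_width: 0.0853
grip_force: 0.0
```

>>> {"api": "play_rows", "payload": {
  "rows": [
    [[-5, 15, -15, 0, 1], [-5, 15, -40, 0, 1], [-5, 15, -70, 0, 1], [-5, 15, -95, 0, 1], [-5, 15, -112, 0, 1], [-5, 15, -120, 0, 1], [-5, 15, -120, 0, 1], [-5, 15, -120, 0, 1], [-5, 15, -120, 0, 1], [-5, 15, -120, 0, 1]]
  ]
}}

```text
time_s: 21.1
position: [0.4564, 0.3432, 0.0758]
ee_rot: [3.133, 0.008, -0.412]
force: [0.2, -0.6, 1.2]
grip_width: 0.0855
grip_force: 0.0
```

```bash
python3 w.py
```

```text
21.1 [0.4564 0.3432 0.0758] [179.5   0.4 -23.6] 0.08551085022910093
shot 16 cam [0.518 0.318 0.218]
[160, 194, 70, 122, 7139] [442.5 393.2] [46.2 87.5] 64.3 0.02
```

```bash
python3 -c "
from h import *
s=arm.read_state();print(np.round(s['joint_pos'],3),s['ee_rot'],s['position'])"
```

```text
[-0.952  0.678  0.295  1.864 -0.309  0.655 -2.453] [ 3.13333425  0.00755236 -0.4121258 ] [0.45631737 0.3431669  0.07563947]
```

>>> {"api": "play_rows", "payload": {
  "rows": [
    [[0, 0, 0, 8, 1], [0, 0, 0, 16, 1], [0, 0, 0, 24, 1], [0, 0, 0, 32, 1], [0, 0, 0, 40, 1], [0, 0, 0, 48, 1], [0, 0, 0, 56, 1], [0, 0, 0, 64, 1], [0, 0, 0, 72, 1], [0, 0, 0, 80, 1]]
  ]
}}

```text
time_s: 22.15
position: [0.4563, 0.3429, 0.0754]
ee_rot: [3.132, 0.007, 0.99]
force: [-0.9, -0.5, 0.3]
grip_width: 0.0852
grip_force: 0.0
```

>>> {"api": "play_rows", "payload": {
  "rows": [
    [[0, 0, 0, 8, 1], [0, 0, 0, 16, 1], [0, 0, 0, 24, 1], [0, 0, 0, 32, 1], [0, 0, 0, 40, 1], [0, 0, 0, 48, 1], [0, 0, 0, 56, 1], [0, 0, 0, 64, 1], [0, 0, 0, 72, 1], [0, 0, 0, 80, 1]]
  ]
}}

```text
time_s: 23.15
position: [0.4564, 0.3428, 0.0753]
ee_rot: [3.132, 0.008, 2.386]
force: [0.3, -0.3, 0.3]
grip_width: 0.0856
grip_force: 0.0
```

```bash
python3 w.py;python3 -c "
from h import *
s=arm.read_state();print(np.round(s['joint_pos'],3),s['ee_rot'],s['position'])"
```

```text
23.15 [0.4564 0.3428 0.0753] [179.4   0.5 136.7] 0.08557113226788643
shot 17 cam [0.407 0.387 0.217]
[242, 61, 102, 141, 9671] [441.7 393.2] [46.1 89.4] 64.2 0.0201
[-0.438  0.676 -0.444  1.856  0.444  0.699 -0.316] [3.13204688 0.00855449 2.39458057] [0.45647921 0.34256888 0.07523877]
```

>>> {"api": "play_rows", "payload": {
  "rows": [
    [[-4, 10, 0, 3, 1], [-8, 22, 0, 6, 1], [-12, 34, 0, 10, 1], [-16, 44, 0, 14, 1], [-20, 53, 0, 17.5, 1], [-20, 53, 0, 17.5, 1], [-20, 53, -10, 17.5, 1], [-20, 53, -25, 17.5, 1], [-20, 53, -30, 17.5, 1], [-20, 53, -30, 17.5, 1]]
  ]
}}

```text
time_s: 24.2
position: [0.4356, 0.3952, 0.0436]
ee_rot: [3.134, 0.007, 2.685]
force: [-0.5, -1.0, 0.6]
grip_width: 0.0855
grip_force: 0.0
```

```bash
python3 w.py
```

```text
24.2 [0.4356 0.3952 0.0436] [179.6   0.4 153.8] 0.08546954539841209
shot 18 cam [0.376 0.423 0.186]
[213, 161, 86, 146, 10813] [441.6 393.2] [46.2 89.7] 64.3 0.0201
```

>>> {"api": "play_rows", "payload": {
  "rows": [
    [[0, 0, -10, 0, 1], [0, 0, -20, 0, 1], [0, 0, -30, 0, 1], [0, 0, -36, 0, 1], [0, 0, -39, 0, 1], [0, 0, -39, 0, 1], [0, 0, -39, 0, 1], [0, 0, -39, 0, 0.5], [0, 0, -39, 0, 0.3], [0, 0, -39, 0, 0.3]]
  ]
}}

```text
time_s: 25.25
position: [0.4363, 0.3959, 0.0063]
ee_rot: [3.132, 0.008, 2.686]
force: [-4.8, -6.2, 20.9]
grip_width: 0.0451
grip_force: 37.3
```

>>> {"api": "play_rows", "payload": {
  "rows": [
    [[0, 0, 0, 0, 0.2], [0, 0, 0, 0, 0.2], [0, 0, 0, 0, 0.2], [0, 0, 3, 0, 0.2], [0, 0, 10, 0, 0.2], [0, 0, 25, 0, 0.2], [0, 0, 45, 0, 0.2], [0, 0, 75, 0, 0.2], [0, 0, 105, 0, 0.2], [0, 0, 120, 0, 0.2]]
  ]
}}

```text
time_s: 26.25
position: [0.4367, 0.3965, 0.1294]
ee_rot: [3.129, 0.009, 2.686]
force: [0.6, -0.2, -0.7]
grip_width: 0.0451
grip_force: 41.4
```

>>> {"api": "play_rows", "payload": {
  "rows": [
    [[10, -20, 15, 1, 0.2], [20, -55, 30, 4, 0.2], [35, -95, 38, 8, 0.2], [50, -140, 38, 12, 0.2], [65, -185, 38, 16, 0.2], [75, -230, 38, 20, 0.2], [85, -275, 38, 24, 0.2], [95, -315, 38, 28, 0.2], [100, -355, 38, 31.7, 0.2], [103, -390, 38, 31.7, 0.2]]
  ]
}}

```text
time_s: 27.25
position: [0.5391, 0.0034, 0.1642]
ee_rot: [3.133, 0.008, -3.043]
force: [-0.2, -0.1, -1.4]
grip_width: 0.0448
grip_force: 41.3
```

```bash
python3 -c "
from h import *
s=arm.read_state();print(np.round(s['joint_pos'],3),np.degrees(s['ee_rot']),s['position'],s['grip_width'])"; python3 b.py 2>/dev/null | grep -v nan
python3 - <<'E'
from h import *
p=arm.capture("top");C=cloud(p)
m=((C[...,2]>.0312)&(C[...,2]<.038)&(C[...,0]>.5)&(C[...,0]<.71)&(C[...,1]<0)&(C[...,1]>-.18)).astype(np.uint8)
n,L,st,ce=cv2.connectedComponentsWithStats(m)
for i in range(1,n):
    if st[i,4]>60:q=C[L==i];print(st[i],cv2.minAreaRect((q[:,:2]*1000).astype(np.float32)))
E
```

```text
[ 0.415  0.557 -0.724  1.871  0.461  0.879  1.137] [ 179.48265723    0.44606051 -174.34491179] [0.5391094  0.00341259 0.16415137] 0.04480785366327734
minAreaRect
p2 1 [466. 390.] [0. 0.] 0.0 0.012
p3 1 [433. 207.] [0. 0.] 0.0 0.012
cap 124 [570. 163.] [40. 36.] 88.1 0.037
bank 1158 [ 469. -413.] [ 72. 173.] 23.0 0.05
unit 6778 [838. -98.] [273. 285.] 5.6 0.078
cush 288 [743. 173.] [ 84. 102.] 58.4 0.018
adap 48 [ 690. -338.] [14. 53.] 30.1 0.013
pack1_mid [(0.72, [265.0, 156.0, 284.0, 188.0]), (0.59, [229.0, 151.0, 322.0, 228.0]), (0.19, [104.0, 133.0, 143.0, 148.0])]
cap1_mid []
drawer_lip [(0.81, [226.0, 151.0, 321.0, 227.0])]
[246 160  20  25 218] ((646.587890625, -73.66888427734375), (76.68392944335938, 44.402706146240234), 18.986268997192383)
[267 161  16  24 219] ((645.7203979492188, -135.59854125976562), (75.48103332519531, 45.79436492919922), 6.084869861602783)
```

Drawer contents are unchanged. Place the third pack at (542, -85).

>>> {"api": "play_rows", "payload": {
  "rows": [
    [[3, -35, 0, 0, 0.2], [3, -70, 0, 0, 0.2], [3, -89, 0, 0, 0.2], [3, -89, -10, 0, 0.2], [3, -89, -35, 0, 0.2], [3, -89, -60, 0, 0.2], [3, -89, -85, 0, 0.2], [3, -89, -110, 0, 0.2], [3, -89, -120, 0, 0.2], [3, -89, -120, 0, 0.2]]
  ]
}}

```text
time_s: 28.5
position: [0.5416, -0.0816, 0.0431]
ee_rot: [3.131, 0.006, -3.042]
force: [0.4, -0.1, -1.6]
grip_width: 0.0449
grip_force: 41.4
```

>>> {"api": "play_rows", "payload": {
  "rows": [
    [[0, 0, -8, 0, 0.2], [0, 0, -16, 0, 0.2], [0, 0, -22, 0, 0.2], [0, 0, -24, 0, 0.2], [0, 0, -25, 0, 0.2], [0, 0, -25, 0, 0.2], [0, 0, -25, 0, 0.5], [0, 0, -25, 0, 0.65], [0, 0, -25, 0, 0.68], [0, 0, -25, 0, 0.68]]
  ]
}}

```text
time_s: 29.5
position: [0.542, -0.0832, 0.0189]
ee_rot: [3.132, 0.008, -3.044]
force: [-0.0, -0.3, -0.1]
grip_width: 0.0579
grip_force: 0.0
```

>>> {"api": "play_rows", "payload": {
  "rows": [
    [[0, 0, 3, 0, 0.68], [0, 0, 15, 0, 0.68], [0, 0, 35, 0, 0.68], [0, 0, 60, 0, 0.8], [0, 0, 95, 0, 1], [0, 0, 130, 0, 1], [0, 10, 160, -5, 1], [5, 45, 180, -12, 1], [10, 85, 180, -20, 1], [15, 130, 180, -28, 1]]
  ]
}}

```text
time_s: 30.5
position: [0.5574, 0.0474, 0.2007]
ee_rot: [3.132, 0.01, 2.743]
force: [1.1, -0.5, 0.1]
grip_width: 0.0852
grip_force: 0.0
```

```bash
python3 - <<'E'
from h import *
s=arm.read_state();print(np.round(s['joint_pos'],3),np.degrees(s['ee_rot']),s['position'],s['grip_width'])
for nm in("top","wrist"):
  p=arm.capture(nm);C=cloud(p)
  m=((C[...,2]>.0312)&(C[...,2]<.038)&(C[...,0]>.48)&(C[...,0]<.71)&(C[...,1]<.2)&(C[...,1]>-.18)).astype(np.uint8)
  n,L,st,ce=cv2.connectedComponentsWithStats(m)
  for i in range(1,n):
    if st[i,4]>60:q=C[L==i];print(nm,st[i],cv2.minAreaRect((q[:,:2]*1000).astype(np.float32)))
E
```

```text
[ 0.266  0.509 -0.629  1.795  0.361  0.94   0.657] [179.43765303   0.55164962 157.14342973] [0.55737536 0.04742599 0.20065754] 0.08518192938646574
top [246 161  20  24 225] ((647.78369140625, -73.40663146972656), (76.04627227783203, 45.14493179321289), 17.73923683166504)
top [267 160  16  25 202] ((648.0490112304688, -134.9503631591797), (77.17768859863281, 45.13533020019531), 5.8430495262146)
top [250 192  16  25 224] ((543.2340087890625, -81.31063842773438), (75.61937713623047, 45.2293701171875), 6.143309116363525)
wrist [337 129  40  40 795] ((571.9283447265625, 160.68968200683594), (37.9036865234375, 37.3512077331543), 72.0099868774414)
wrist [165 131 106 173 347] ((588.4524536132812, 10.075604438781738), (208.50497436523438, 2.3007049560546875), 5.180420875549316)
wrist [  81  179   77   78 3030] ((543.6629638671875, -82.88072204589844), (74.75849914550781, 45.68983459472656), 5.274189472198486)
wrist [ 151  266   61   67 2123] ((649.2847900390625, -74.31501770019531), (74.35175323486328, 45.23588180541992), 17.220125198364258)
wrist [165 303  95  48 325] ((695.5845336914062, -52.47722625732422), (1.9463375806808472, 121.82323455810547), 5.319904804229736)
wrist [141 315  18  24 139] ((668.4505615234375, -115.23419189453125), (31.002765655517578, 6.324119567871094), 5.192765235900879)
```

>>> {"api": "play_rows", "payload": {
  "rows": [
    [[2, 15, 0, -6, 1], [4, 30, 0, -13, 1], [6, 50, 0, -20, 1], [8, 70, 0, -28, 1], [10, 90, -20, -36, 1], [12, 105, -45, -44, 1], [15, 114, -70, -52, 1], [15, 114, -95, -60, 1], [15, 114, -110, -61.5, 1], [15, 114, -110, -61.5, 1]]
  ]
}}

```text
time_s: 31.6
position: [0.5709, 0.1609, 0.0878]
ee_rot: [3.135, 0.008, 1.678]
force: [-1.5, -0.9, -0.7]
grip_width: 0.0855
grip_force: 0.0
```

```bash
python3 w.py .02 .045; python3 w.py .02 .028
```

```text
31.6 [0.5709 0.1609 0.0878] [179.6   0.5  96.1] 0.0854671723581906
shot 23 cam [0.563 0.227 0.23 ]
[226, 179, 61, 62, 2915] [571.9 161.6] [39.  39.6] 20.3 0.0371
31.65 [0.5717 0.161  0.0891] [179.5   0.4  96.2] 0.08542676632527753
shot 24 cam [0.563 0.227 0.231]
```

>>> {"api": "play_rows", "payload": {
  "rows": [
    [[0, 0, -15, 0, 1], [0, 0, -30, 0, 1], [0, 0, -45, 0, 1], [0, 0, -60, 0, 1], [0, 0, -72, 0, 1], [0, 0, -79, 0, 1], [0, 0, -81, 0, 1], [0, 0, -81, 0, 0.5], [0, 0, -81, 0, 0.3], [0, 0, -81, 0, 0.2]]
  ]
}}

```text
time_s: 32.7
position: [0.5724, 0.1609, 0.0085]
ee_rot: [3.132, 0.008, 1.677]
force: [0.2, 0.4, 0.2]
grip_width: 0.0443
grip_force: 0.0
```

>>> {"api": "play_rows", "payload": {
  "rows": [
    [[0, 0, 0, 0, 0.2], [0, 0, 0, 0, 0.2], [0, 0, 0, 0, 0.2], [0, 0, 3, 0, 0.2], [0, 0, 10, 0, 0.2], [0, 0, 30, 0, 0.2], [0, 0, 60, 0, 0.2], [0, 0, 100, 0, 0.2], [0, 0, 140, 0, 0.2], [0, 0, 160, 0, 0.2]]
  ]
}}

```text
time_s: 33.7
position: [0.573, 0.1612, 0.172]
ee_rot: [3.128, 0.007, 1.677]
force: [0.4, -0.1, -1.6]
grip_width: 0.0387
grip_force: 40.4
```

>>> {"api": "play_rows", "payload": {
  "rows": [
    [[3, -20, 0, 0, 0.2], [6, -55, 0, 0, 0.2], [10, -95, 0, 0, 0.2], [14, -140, 0, 0, 0.2], [18, -185, 0, 0, 0.2], [22, -230, 0, 0, 0.2], [27, -275, 0, 0, 0.2], [31, -315, 0, 0, 0.2], [34, -350, 0, 0, 0.2], [37, -383, 0, 0, 0.2]]
  ]
}}

```text
time_s: 34.7
position: [0.6088, -0.2241, 0.1686]
ee_rot: [3.132, 0.008, 1.676]
force: [0.4, -0.0, -0.9]
grip_width: 0.0387
grip_force: 40.4
```

>>> {"api": "play_rows", "payload": {
  "rows": [
    [[0, 0, 0, 0, 0.2], [0, 0, -10, 0, 0.2], [0, 0, -30, 0, 0.2], [0, 0, -55, 0, 0.2], [0, 0, -80, 0, 0.2], [0, 0, -105, 0, 0.2], [0, 0, -120, 0, 0.2], [0, 0, -125, 0, 0.2], [0, 0, -125, 0, 0.2], [0, 0, -125, 0, 0.2]]
  ]
}}

```text
time_s: 35.7
position: [0.6097, -0.2221, 0.044]
ee_rot: [3.131, 0.008, 1.677]
force: [-0.5, -0.2, -0.8]
grip_width: 0.0387
grip_force: 40.4
```

```bash
python3 w.py .008 .018
```

```text
35.7 [ 0.6097 -0.2221  0.044 ] [179.4   0.5  96.1] 0.03873671893976724
shot 25 cam [ 0.601 -0.156  0.186]
[42, 0, 437, 166, 47866] [ 604.5 -145.7] [202.7  78.9] 5.6 0.0141
[70, 182, 377, 99, 26248] [ 612.5 -224. ] [202.5  58.4] 5.6 0.0141
```

>>> {"api": "play_rows", "payload": {
  "rows": [
    [[0, 0, -8, 0, 0.2], [0, 0, -15, 0, 0.2], [0, 0, -19, 0, 0.2], [0, 0, -21, 0, 0.2], [0, 0, -21, 0, 0.2], [0, 0, -21, 0, 0.2], [0, 0, -21, 0, 0.55], [0, 0, -21, 0, 0.7], [0, 0, -21, 0, 0.8], [0, 0, -21, 0, 0.8]]
  ]
}}

```text
time_s: 36.75
position: [0.609, -0.2221, 0.0218]
ee_rot: [3.133, 0.008, 1.677]
force: [0.8, -0.6, 0.7]
grip_width: 0.0682
grip_force: 0.0
```

>>> {"api": "play_rows", "payload": {
  "rows": [
    [[0, 0, 3, 0, 0.8], [0, 0, 15, 0, 0.8], [0, 0, 35, 0, 0.8], [0, 0, 60, 0, 0.9], [0, 0, 95, 0, 1], [0, 0, 130, 0, 1], [-10, 5, 160, 0, 1], [-30, 15, 180, 0, 1], [-60, 30, 190, 0, 1], [-100, 45, 190, 0, 1]]
  ]
}}

```text
time_s: 37.75
position: [0.5093, -0.1765, 0.2141]
ee_rot: [3.129, 0.009, 1.677]
force: [0.7, 0.1, -0.3]
grip_width: 0.0856
grip_force: 0.0
```

```bash
python3 d.py; python3 b.py 2>/dev/null >/dev/null; ls -t pics | head -3
```

```text
[ 0.50934474 -0.17651479  0.21414319] [179.27582699   0.51792725  96.09897554] 0.0855722795829251
drawer_lip 0.95 [220. 134.] [ 0.47656835 -0.13596737  0.0725    ]
wide_bay 0.62 [351.  96.] [ 0.60102974 -0.08918459  0.014     ]
narrow_bay 0.73 [341. 216.] [ 0.61358861 -0.21759882  0.014     ]
0.008 [252, 0, 216, 189, 25124] [601.7 -94.1] [201.5 183.3] 5.8 0.0141
0.008 [252, 199, 184, 48, 7164] [ 615.1 -225.1] [201.3  56.8] 5.9 0.0142
0.008 [151, 285, 76, 51, 362] [ 461.  -346.5] [ 50.7 101.5] 67.4 0.0129
0.055 [247, 0, 105, 267, 2026] [ 553.8 -141.8] [106.2 239.9] 5.7 0.06
0.055 [397, 0, 106, 267, 2615] [ 684.8 -127.5] [ 56.6 243.2] 4.1 0.0596
0.068 [221, 0, 26, 282, 5295] [ 490.5 -154.2] [ 20.9 243.5] 5.7 0.0755
0.068 [472, 112, 40, 172, 3345] [ 730.6 -174.7] [ 32.3 163.6] 16.7 0.0779
topc.png
w26.png
w25.png
```

View pics/w26.png

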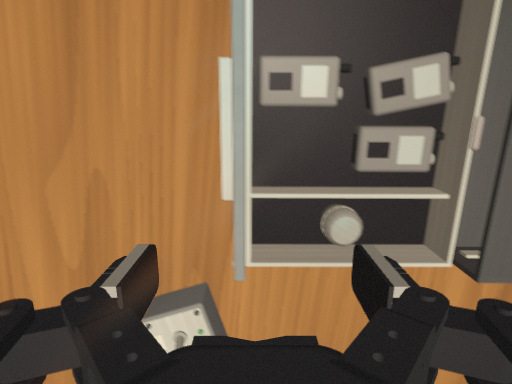

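>>> {"api": "play_rows", "payload": {
  "rows": [
    [[-10, 4, 0, -8, 0], [-25, 12, 0, -16, 0], [-45, 20, 0, -24, 0], [-65, 30, 0, -32, 0], [-80, 37, 0, -40, 0], [-80, 37, 0, -48, 0], [-80, 37, 0, -56, 0], [-80, 37, 0, -64, 0], [-80, 37, 0, -72, 0], [-80, 37, 0, -80, 0]]
  ]
}}

```text
time_s: 39.15
position: [0.4297, -0.1402, 0.2119]
ee_rot: [3.132, 0.008, 0.275]
force: [-0.4, -1.0, -0.7]
grip_width: 0.0
grip_force: 0.0
```

>>> {"api": "play_rows", "payload": {
  "rows": [
    [[0, 0, -10, -5, 0], [0, 0, -30, -10.5, 0], [0, 0, -60, -10.5, 0], [0, 0, -90, -10.5, 0], [0, 0, -120, -10.5, 0], [0, 0, -145, -10.5, 0], [0, 0, -158, -10.5, 0], [0, 0, -158, -10.5, 0], [0, 0, -158, -10.5, 0], [0, 0, -158, -10.5, 0]]
  ]
}}

```text
time_s: 40.15
position: [0.4297, -0.1403, 0.0547]
ee_rot: [3.132, 0.007, 0.097]
force: [0.6, 0.7, 0.4]
grip_width: -0.0003
grip_force: 0.0
```

```bash
python3 - <<'E'
from h import *
s=arm.read_state();print(np.degrees(s['ee_rot']),s['position'],s['grip_width'],s["force"])
p=arm.capture("wrist");C=cloud(p)
for t in["drawer_lip"]:
    for r in arm.tip_of(t,p): print(t,round(r["confidence"],2),np.round(r["uv"]),onplane(p,r["uv"],.0725))
m=(C[...,2]>.068)&(C[...,2]<.077)&(C[...,0]<.52);q=C[m]
R=cv2.minAreaRect((q[:,:2]*1000).astype(np.float32));print(len(q),R)
# drawer frame
e=np.array([np.cos(np.radians(5.6)),np.sin(np.radians(5.6))]);n=np.array([-e[1],e[0]])
u=q[:,:2]@e;v=q[:,:2]@n
for a in np.arange(-.3,.05,.02):
    k=(v>a)&(v<a+.02)
    if k.sum()>5: print(round(a,2),u[k].min().round(4),u[k].max().round(4))
E
```

```text
[179.44929648   0.38694543   5.57531421] [ 0.42973901 -0.14028908  0.0547007 ] -0.000287520290840022 [0.61346856 0.74205574 0.38022886]
drawer_lip 0.94 [255. 150.] [ 0.47978533 -0.1353216   0.0725    ]
24782 ((467.6890869140625, -137.35984802246094), (63.8255615234375, 189.2703857421875), 5.711357593536377)
-0.28 0.4729 0.484
-0.26 0.4637 0.4841
-0.24 0.4628 0.4838
-0.22 0.4628 0.4839
-0.2 0.4202 0.4839
-0.18 0.4201 0.4835
-0.16 0.4627 0.4835
-0.14 0.4627 0.4838
-0.12 0.4728 0.4838
-0.1 0.4728 0.4838
```

>>> {"api": "play_rows", "payload": {
  "rows": [
    [[8, 1, 0, 0, 0], [16, 2, 0, 0, 0], [22, 2, 0, 0, 0], [26, 3, 0, 0, 0], [30, 3, 0, 0, 0], [34, 3, 0, 0, 0], [39, 4, 0, 0, 0], [46, 5, 0, 0, 0], [54, 5, 0, 0, 0], [62, 6, 0, 0, 0]]
  ]
}}

```text
time_s: 41.25
position: [0.4917, -0.1341, 0.0539]
ee_rot: [3.132, 0.008, 0.097]
force: [-2.0, -1.0, -0.8]
grip_width: 0.0002
grip_force: 1.1
```

>>> {"api": "play_rows", "payload": {
  "rows": [
    [[9, 1, 0, 0, 0], [18, 2, 0, 0, 0], [27, 3, 0, 0, 0], [36, 4, 0, 0, 0], [45, 4, 0, 0, 0], [54, 5, 0, 0, 0], [63, 6, 0, 0, 0], [72, 7, 0, 0, 0], [81, 8, 0, 0, 0], [90, 9, 0, 0, 0]]
  ]
}}

```text
time_s: 42.25
position: [0.5818, -0.1253, 0.054]
ee_rot: [3.132, 0.008, 0.097]
force: [-2.1, -2.2, 0.7]
grip_width: -0.0001
grip_force: 1.1
```

```bash
cat > l.py <<'E'
from h import *
s=arm.read_state();print(np.degrees(s['ee_rot']),s['position'],s["force"])
p=arm.capture("wrist");C=cloud(p);cv2.imwrite(f"pics/w{p['shot']}.png",p["color"])
e=np.array([np.cos(np.radians(5.6)),np.sin(np.radians(5.6))]);n=np.array([-e[1],e[0]])
print("tcp uv",s["position"][:2]@e,s["position"][:2]@n)
u=C[...,:2]@e;v=C[...,:2]@n;z=C[...,2]
for a in(-.28,-.25,-.23,-.14,-.1):
    k=(v>a)&(v<a+.01)&(z>.068)&(z<.0769);k2=(v>a)&(v<a+.01)&(z>.0771)&(z<.082)
    if k.sum()>5: print(a,"lip/front",np.percentile(u[k],[1,99]).round(4),"unit",np.percentile(u[k2],[1,10]).round(4) if k2.sum()>5 else None)
E
python3 l.py
```

```text
[179.45763452   0.45197909   5.56759643] [ 0.58183951 -0.12526401  0.05397569] [-2.10462655 -2.19353423  0.69856355]
tcp uv 0.5668390001472997 -0.18144376058294154
-0.28 lip/front [0.5882 0.5991] unit None
-0.25 lip/front [0.5842 0.599 ] unit None
-0.23 lip/front [0.5783 0.599 ] unit [0.5911 0.5924]
-0.14 lip/front [0.5784 0.5989] unit None
-0.1 lip/front [0.5882 0.5989] unit None
```

>>> {"api": "play_rows", "payload": {
  "rows": [
    [[8, 1, 0, 0, 0], [16, 2, 0, 0, 0], [24, 2, 0, 0, 0], [33, 3, 0, 0, 0], [42, 4, 0, 0, 0], [51, 5, 0, 0, 0], [59, 6, 0, 0, 0], [66, 6, 0, 0, 0], [71, 7, 0, 0, 0], [75, 7, 0, 0, 0]]
  ]
}}

```text
time_s: 43.3
position: [0.6565, -0.1178, 0.0539]
ee_rot: [3.133, 0.008, 0.098]
force: [-1.4, 1.8, -0.8]
grip_width: 0.0001
grip_force: 1.1
```

```bash
python3 l.py; python3 - <<'E'
from h import *
p=arm.capture("top");C=cloud(p)
e=np.array([np.cos(np.radians(5.6)),np.sin(np.radians(5.6))]);n=np.array([-e[1],e[0]])
u=C[...,:2]@e;v=C[...,:2]@n;z=C[...,2]
k=(z>.077)&(z<.081)&(v>-.3)&(v<-.06)&(u>.65)&(u<1)
print(np.percentile(u[k],[.5,2,98,99.5]))
E
```

```text
[179.48402052   0.45387946   5.59077167] [ 0.65646958 -0.11782771  0.05393084] [-1.4076014   1.76517686 -0.8271657 ]
tcp uv 0.6418385396745993 -0.18132557324354628
-0.28 lip/front [0.6633 0.6742] unit [0.6654 0.7103]
-0.25 lip/front [0.6577 0.7406] unit [0.7104 0.7138]
-0.23 lip/front [0.6534 0.7392] unit [0.7102 0.7132]
-0.14 lip/front [0.6533 0.7386] unit [0.7099 0.7132]
-0.1 lip/front [0.6632 0.7339] unit [0.7101 0.7118]
[0.66513837 0.7113209  0.95446849 0.95781494]
```

>>> {"api": "play_rows", "payload": {
  "rows": [
    [[4, 0, 0, 0, 0], [8, 1, 0, 0, 0], [12, 1, 0, 0, 0], [15, 1, 0, 0, 0], [17, 2, 0, 0, 0], [19, 2, 0, 0, 0], [20, 2, 0, 0, 0], [21, 2, 0, 0, 0], [22, 2, 0, 0, 0], [23, 2, 0, 0, 0]]
  ]
}}

```text
time_s: 44.4
position: [0.6791, -0.116, 0.054]
ee_rot: [3.133, 0.008, 0.098]
force: [-1.9, 1.1, 0.5]
grip_width: -0.0002
grip_force: 1.0
```

>>> {"api": "play_rows", "payload": {
  "rows": [
    [[1, 0, 0, 0, 0], [2, 0, 0, 0, 0], [3, 0, 0, 0, 0], [4, 0, 0, 0, 0], [5, 0, 0, 0, 0], [6, 1, 0, 0, 0], [7, 1, 0, 0, 0], [8, 1, 0, 0, 0], [9, 1, 0, 0, 0], [10, 1, 0, 0, 0]]
  ]
}}

```text
time_s: 45.4
position: [0.6885, -0.1155, 0.054]
ee_rot: [3.132, 0.009, 0.097]
force: [-5.0, 0.6, 2.8]
grip_width: -0.0001
grip_force: 2.8
```

```bash
python3 l.py
```

```text
[179.45825448   0.52464066   5.56057298] [ 0.6885444  -0.11551845  0.05395911] [-5.00164823  0.63547732  2.75416556]
tcp uv 0.6739856250223368 -0.18215728596995223
-0.28 lip/front [0.6954 0.7414] unit [0.7102 0.7123]
-0.25 lip/front [0.6944 0.7723] unit [0.7109 0.7177]
-0.23 lip/front [0.6854 0.7708] unit [0.7104 0.7174]
-0.14 lip/front [0.6856 0.7714] unit [0.7106 0.7176]
-0.1 lip/front [0.6955 0.7637] unit [0.7103 0.7144]
```

>>> {"api": "play_rows", "payload": {
  "rows": [
    [[0.5, 0, 0, 0, 0], [1, 0, 0, 0, 0], [1.5, 0, 0, 0, 0], [2, 0, 0, 0, 0], [2.5, 0, 0, 0, 0], [3, 0, 0, 0, 0], [3.5, 0, 0, 0, 0], [4, 0, 0, 0, 0], [4, 0, 0, 0, 0], [4, 0, 0, 0, 0]]
  ]
}}

```text
time_s: 46.45
position: [0.6926, -0.1152, 0.0539]
ee_rot: [3.132, 0.009, 0.097]
force: [-7.4, -0.5, 3.5]
grip_width: -0.0
grip_force: 3.4
```

```bash
python3 l.py
```

```text
[179.47644777   0.51242624   5.57662223] [ 0.69262222 -0.11516071  0.05394497] [-7.41343487 -0.50068663  3.47123519]
tcp uv 0.6780788905176333 -0.1821991829742871
-0.28 lip/front [0.6996 0.7432] unit [0.7101 0.7124]
-0.25 lip/front [0.6942 0.7749] unit [0.7108 0.7182]
-0.23 lip/front [0.6895 0.7743] unit [0.7108 0.7182]
-0.14 lip/front [0.6897 0.7749] unit [0.7108 0.7183]
-0.1 lip/front [0.6996 0.7728] unit [0.7103 0.7146]
```

>>> {"api": "play_rows", "payload": {
  "rows": [
    [[0.5, 0, 0, 0, 0], [1, 0, 0, 0, 0], [1.5, 0, 0, 0, 0], [2, 0, 0, 0, 0], [2.5, 0, 0, 0, 0], [3, 0, 0, 0, 0], [3, 0, 0, 0, 0], [3, 0, 0, 0, 0], [3, 0, 0, 0, 0], [3, 0, 0, 0, 0]]
  ]
}}

```text
time_s: 47.5
position: [0.6928, -0.1152, 0.0538]
ee_rot: [3.133, 0.015, 0.097]
force: [-27.2, 1.7, 17.8]
grip_width: 0.0
grip_force: 14.0
```

```bash
python3 l.py
```

```text
[179.5274976    0.8570984    5.56235313] [ 0.692802   -0.11515197  0.05376188] [-27.17167808   1.71119371  17.77156903]
tcp uv 0.6782586729138997 -0.18220802829956417
-0.28 lip/front [0.6995 0.7435] unit [0.7102 0.7125]
-0.25 lip/front [0.694  0.7765] unit [0.7108 0.7185]
-0.23 lip/front [0.6894 0.776 ] unit [0.7108 0.7182]
-0.14 lip/front [0.6897 0.7758] unit [0.7108 0.718 ]
-0.1 lip/front [0.6995 0.7664] unit [0.7102 0.7143]
```

>>> {"api": "play_rows", "payload": {
  "rows": [
    [[-3, 0, 0, 0, 0], [-8, -1, 0, 0, 0], [-16, -2, 0, 0, 0], [-30, -3, 0, 0, 0], [-50, -5, 0, 0, 0], [-70, -7, 0, 0, 0], [-90, -9, 20, 0, 0], [-110, -12, 60, 0, 0], [-130, -20, 100, 0, 0], [-150, -40, 140, 3, 0]]
  ]
}}

```text
time_s: 48.55
position: [0.5452, -0.154, 0.1955]
ee_rot: [3.133, 0.007, 0.152]
force: [0.6, -0.0, 0.6]
grip_width: 0.0
grip_force: 0.0
```

>>> {"api": "play_rows", "payload": {
  "rows": [
    [[-15, -30, 20, 2, 0], [-30, -65, 40, 4, 0], [-45, -100, 50, 6, 0], [-60, -140, 50, 8, 0], [-75, -175, 50, 10, 0], [-90, -205, 50, 12, 0], [-100, -230, 50, 14, 0], [-105, -240, 50, 14.5, 0], [-105, -240, 50, 14.5, 0], [-105, -240, 50, 14.5, 0]]
  ]
}}

```text
time_s: 49.55
position: [0.4417, -0.394, 0.2439]
ee_rot: [3.133, 0.007, 0.403]
force: [0.7, 0.5, 0.1]
grip_width: -0.0
grip_force: 0.0
```

```bash
cat > k.py <<'E'
from h import *
s=arm.read_state();print(np.degrees(s['ee_rot']),s['position'],s["force"])
p=arm.capture("wrist");C=cloud(p);cv2.imwrite(f"pics/w{p['shot']}.png",p["color"]);print(p["shot"])
for r in arm.tip_of("bank_top",p): print(round(r["confidence"],2),np.round(r["uv"]),onplane(p,r["uv"],.05))
m=((C[...,2]>.044)&(C[...,2]<.056)&(C[...,1]<-.28)).astype(np.uint8)
n,L,st,ce=cv2.connectedComponentsWithStats(m)
i=1+np.argmax(st[1:,4]);q=C[L==i];R=cv2.minAreaRect((q[:,:2]*1000).astype(np.float32));print(st[i],R)
c=np.array(R[0])/1000;a=np.radians(R[2]-90 if R[1][0]<R[1][1] else R[2]);e=np.array([np.cos(a),np.sin(a)])
if e@c<0:e=-e
d=C[...,:2]-c;u=d@e;v=d@np.array([-e[1],e[0]])
print("axis",np.degrees(np.arctan2(e[1],e[0])))
k=(C[...,2]>.057)&(abs(u)<.12)&(abs(v)<.06)&(C[...,2]<.1)
n,L,st,ce=cv2.connectedComponentsWithStats(k.astype(np.uint8))
for i in range(1,n):
    if st[i,4]>10: 
        w=L==i;print(st[i].tolist(),"u",u[w].mean().round(4),"v",v[w].mean().round(4),"zmax",C[w][:,2].max().round(4),"u at top",u[w][C[w][:,2].argmax()].round(4))
p=arm.capture("top");T=cloud(p);q=np.array([np.cos(np.radians(5.6)),np.sin(np.radians(5.6))]);nn=np.array([-q[1],q[0]])
u=T[...,:2]@q;v=T[...,:2]@nn;z=T[...,2];k=(z>.066)&(z<.077)&(v>-.23)&(v<-.13)&(u>.6)&(u<.75);print("lip u",np.percentile(u[k],[1,5,50]))
print("lip",[(round(r["confidence"],2),onplane(p,r["uv"],.0725)) for r in arm.tip_of("drawer_lip",p)])
E
python3 k.py
```

```text
[179.48786701   0.41852835  23.08971151] [ 0.44165682 -0.39400971  0.24394028] [0.67572974 0.54053254 0.05277707]
35
0.76 [279. 155.] [ 0.46919936 -0.41232237  0.05      ]
[  199   120   166    68 10424] ((470.33172607421875, -414.4700012207031), (71.00625610351562, 172.23118591308594), 23.000185012817383)
axis -66.99981498718262
[228, 153, 14, 11, 113] u -0.0481 v 0.0006 zmax 0.0793 u at top -0.0463
[263, 152, 16, 12, 128] u -0.0129 v 0.0005 zmax 0.0797 u at top -0.0099
[298, 152, 18, 12, 142] u 0.0225 v 0.0004 zmax 0.0791 u at top 0.0256
[333, 152, 20, 12, 157] u 0.0581 v 0.0002 zmax 0.0792 u at top 0.0622
lip u [0.68786392 0.68889133 0.70842849]
lip [(0.8, array([ 0.70648134, -0.11172343,  0.0725    ]))]
```

>>> {"api": "play_rows", "payload": {
  "rows": [
    [[15, -25, 0, 0, 0], [35, -55, 0, 0, 0], [55, -90, 0, 0, 0], [69, -117, 0, 0, 0], [69, -117, -20, 0, 0], [69, -117, -50, 0, 0], [69, -117, -80, 0, 0], [69, -117, -110, 0, 0], [69, -117, -120, 0, 0], [69, -117, -120, 0, 0]]
  ]
}}

```text
time_s: 50.75
position: [0.5101, -0.5113, 0.1229]
ee_rot: [3.134, 0.009, 0.403]
force: [0.5, -0.4, 0.8]
grip_width: -0.0
grip_force: 0.0
```

>>> {"api": "play_rows", "payload": {
  "rows": [
    [[0, 0, -15, 0, 0], [0, 0, -30, 0, 0], [0, 0, -42, 0, 0], [0, 0, -49, 0, 0], [0, 0, -52, 0, 0], [0, 0, -52, 0, 0], [0, 0, -52, 0, 0], [0, 0, -52, 0, 0], [0, 0, -52, 0, 0], [0, 0, -52, 0, 0]]
  ]
}}

```text
time_s: 51.75
position: [0.5102, -0.5122, 0.0723]
ee_rot: [3.132, 0.008, 0.403]
force: [-0.0, 0.4, -0.0]
grip_width: 0.0002
grip_force: 0.0
```

```bash
python3 -c "
from h import *
s=arm.read_state();print(np.degrees(s['ee_rot']),s['position'],s['force'],np.round(s['joint_pos'],2))
p=arm.capture('wrist');C=cloud(p)
q=C[(C[...,2]>.044)&(C[...,2]<.056)&(C[...,1]<-.28)];print(cv2.minAreaRect((q[:,:2]*1000).astype(np.float32)))"
```

```text
[179.44936243   0.4384616   23.08015647] [ 0.51021662 -0.51220532  0.07228224] [-0.01451049  0.43895186 -0.01583391] [ 0.72  0.85 -0.03  1.42  0.04  0.87 -0.5 ]
((479.50030517578125, -436.0685119628906), (71.94425201416016, 125.4809799194336), 23.065120697021484)
```

>>> {"api": "play_rows", "payload": {
  "rows": [
    [[-2, 5, 0, 0, 0], [-4, 10, 0, 0, 0], [-6, 15, 0, 0, 0], [-9, 20, 0, 0, 0], [-11, 25, 0, 0, 0], [-13, 30, 0, 0, 0], [-15, 35, 0, 0, 0], [-17, 40, 0, 0, 0], [-19, 45, 0, 0, 0], [-21, 50, 0, 0, 0]]
  ]
}}

```text
time_s: 52.8
position: [0.4889, -0.4616, 0.072]
ee_rot: [3.133, 0.008, 0.403]
force: [-0.2, -0.4, -0.2]
grip_width: 0.0002
grip_force: 0.0
```

>>> {"api": "play_rows", "payload": {
  "rows": [
    [[-2, 5, 0, 0, 0], [-4, 10, 0, 0, 0], [-6, 15, 0, 0, 0], [-9, 20, 0, 0, 0], [-11, 25, 0, 0, 0], [-13, 30, 0, 0, 0], [-15, 35, 0, 0, 0], [-17, 40, 0, 0, 0], [-19, 45, 0, 0, 0], [-21, 50, 0, 0, 0]]
  ]
}}

```text
time_s: 53.8
position: [0.4683, -0.4125, 0.0723]
ee_rot: [3.131, 0.007, 0.403]
force: [1.8, -7.6, 8.9]
grip_width: 0.0001
grip_force: 6.0
```

>>> {"api": "play_rows", "payload": {
  "rows": [
    [[-2, 5, 0, 0, 0], [-4, 10, 0, 0, 0], [-6, 15, 0, 0, 0], [-9, 20, 0, 0, 0], [-11, 25, 0, 0, 0], [-13, 30, 0, 0, 0], [-15, 35, 0, 0, 0], [-17, 40, 0, 0, 0], [-19, 45, 0, 0, 0], [-21, 50, 0, 0, 0]]
  ]
}}

```text
time_s: 54.8
position: [0.4469, -0.3616, 0.0719]
ee_rot: [3.133, 0.008, 0.403]
force: [0.3, 0.2, -0.3]
grip_width: -0.0003
grip_force: 0.0
```

>>> {"api": "play_rows", "payload": {
  "rows": [
    [[-2, 5, 0, 0, 0], [-4, 10, 0, 0, 0], [-6, 15, 0, 0, 0], [-9, 20, 0, 0, 0], [-11, 25, 0, 0, 0], [-13, 30, 0, 0, 0], [-15, 35, 0, 0, 0], [-17, 40, 0, 0, 0], [-19, 45, 0, 0, 0], [-21, 50, 0, 0, 0]]
  ]
}}

```text
time_s: 55.8
position: [0.4259, -0.3117, 0.072]
ee_rot: [3.132, 0.008, 0.403]
force: [0.8, -0.6, -0.3]
grip_width: -0.0
grip_force: 0.0
```

>>> {"api": "play_rows", "payload": {
  "rows": [
    [[-2, 5, 0, 0, 0], [-4, 10, 0, 0, 0], [-4, 10, 0, 0, 0], [-4, 10, 20, 0, 0], [-4, 10, 50, 0, 0], [-4, 0, 90, 0, 0], [0, -20, 130, 0, 0], [10, -50, 160, 0, 0], [20, -80, 172, 0, 0], [20, -100, 172, 0, 0]]
  ]
}}

```text
time_s: 56.8
position: [0.4474, -0.4145, 0.2462]
ee_rot: [3.129, 0.006, 0.402]
force: [0.2, 0.4, -0.7]
grip_width: 0.0003
grip_force: 0.0
```

```bash
python3 k.py
```

```text
[179.25787485   0.34220459  23.05910076] [ 0.447427   -0.41454812  0.2462359 ] [ 0.2251942   0.38373115 -0.66784461]
38
0.7 [258. 150.] [ 0.47152763 -0.41155286  0.05      ]
[  178   118   166    68 10171] ((469.5897521972656, -414.8072509765625), (71.55638122558594, 172.1778106689453), 22.990076065063477)
axis -67.00992393493652
[181, 150, 24, 10, 179] u -0.0696 v 0.0009 zmax 0.069 u at top -0.0774
[217, 150, 23, 10, 168] u -0.034 v 0.0009 zmax 0.0688 u at top -0.0379
[253, 150, 21, 9, 162] u 0.0019 v 0.001 zmax 0.0695 u at top -0.0052
[289, 150, 20, 9, 150] u 0.0372 v 0.0009 zmax 0.0694 u at top 0.0316
lip u [0.68786478 0.68919533 0.70763916]
lip [(0.81, array([ 0.70826334, -0.10186624,  0.0725    ]))]
```

```bash
python3 -c "
from plant import arm
print(arm.hand_in())"
```

```text
the job is handed in; nothing more can be done
None
```

The job is done and handed in: the three belt packs I found lie flat in the wide bay, the one capsule is in the narrow bay, the drawer is shut against its stop and stayed there after I backed off, and one stroke threw all four toggles off. While the second pack was being set down, the wrist force reached about 78 N, below the 120 N limit, because the first pack had shifted about 35 mm in the bay; both lay flat afterwards.

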